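Run a fingertip along the spring buttons of a jig

ROBOT

A 6-joint arm with a two-finger parallel gripper is mounted at the origin on a cart in front of the work surface, level with it; the furniture and walls round the work are solid. World frame = base frame: x ahead of the robot, y to its left, z up, the work surface at z = 0. Lengths are in mm, angles in rad, forces in N, time in s.
With the tool pointing down it reaches from about 275 to 750 mm from the base axis. Payload 10.2 kg.
Tool frame: the origin (TCP) lies at the very end of the fingers, on their centre line; the grasp point (between the pads) lies 19 mm behind it; z points along the fingers, y is the line along which they close (so a half turn about z gives the same grasp; the last joint's range is limited). The gripper opens to 85 mm and grips with 20 to 120 N. Pads are 22 mm wide; open, the fingers measure 114 mm over their backs; the gripper's body (76 mm by 85 mm) begins 54 mm behind the grasp point. The pads swing forward as they close: fully open they stand 13 mm farther back than shut.
Start: joints at [0.968, 0.313, 1.498, -0, 1.331, -0.223], TCP at [194.649, 487.589, 231.294] pointing down, gripper open.
Joint ranges: [-2.94, 2.94], [-0.97, 2.17], [0.19, 2.56], [-1.23, 4.37], [0.02, 3.11], [-2.88, 2.88]. Speed limits (rad/s): [2.39, 2.39, 3.01, 3.14, 3.14, 3.14].

INTERFACE

Orientations are given as a unit quaternion [w, x, y, z].
In Python, from rig import ctrl, optics gives the robot as it stands. The module is installed in compiled form; this text tells all that it offers.
- The arm moves only by the shell command python3 -m handwheel 'ROWS' [FORCE]. ROWS is JSON, a list that holds one entry, the list of rows, each a list of 5 numbers: the gripper command: -1 is fully open, 1 is shut, values between are in proportion, then the shift along the world's x, y, z in units of 50 mm (1.0 is 50 mm), then the turn about the world's z in units of 8 degrees (1.0 is 8 degrees). In form: [[[gripper, tx, ty, tz, twist], ...]]. A call has 1 to 10 rows; each row shifts and turns the commanded pose from where the row before left it; what a row does not reach is not made up. A row lasts 1/10 s, in which the tool goes at most 50 mm and 8.59 degrees, less where a joint would pass 70% of its speed; a pose out of reach is approached as far as the arm can. A call is refused whole if a number of a shift passes 1 or a number of a turn 1, either way. A call with a gripper value outside its range is refused whole. The fingers move at their own pace and stop on an object; FORCE is the grip in N (left out, the last holds). Time passes only in rows, so rows that do not move let the fingers close. It gives the time, the measured TCP pose, the force, the opening and the grip force at its end, in the units of the state.
- ctrl.sense(): the state, without advancing time (a new reading comes with each control period).
- optics.capture(name): name is "side" or "top"; returns a dict with "img" (384x512x3 uint8, blue, green, red), "K" (3x3 intrinsics, pixels), "R" (3x3) and "t" (3): a world point X has camera coordinates R X + t. Camera axes: x right, y down, z forward; pixel columns grow to the right and rows downward; lengths in mm; the calibration is good to about 2 mm. A picture is of the moment at which its call begins. There is no depth.
- ctrl.finish_job(): hands the job in; it is judged then, once.
The state is a dict: "time_s": time; "joints": joint angles; "dq": joint speeds; "tau": joint torques, N m; "eef_pos": TCP position; "ee_rot": TCP orientation; "force": force on the tool from outside, world axes, zero at the start; "wrist_torque": the same for the moment, N m; "grip_width": opening from 0.0 (shut) to 1.0 (fully open); "grip_force": force on a finger pad.
Only numpy, scipy, OpenCV 4.12 (cv2) and the standard library are available. Lean on these libraries where they do the work, as an engineer would, in place of code of your own. Each camera call takes 0.05 s, during which the arm holds its last target. There are 200 camera calls.

TASK

Check that the five brass spring buttons on the curved steel jig move freely: with your fingertips, start on the button at the yellow end and run along the curved row to the far end in one low stroke, lightly dipping each button in turn by a few millimetres and staying low over the row between them. Do not grasp or lift anything, press gently, leave the jig and the things around it where they are, and finish clear of everything with all five buttons sprung back up.

Things in the scene. Friction and masses are not known exactly. Their poses are not given: they have to be found in the camera images.
- jig: curved dark steel bar lying loose on the desk, 2.5 kg, 46 mm wide, about 265 mm long, flat top 30 mm above the desk; the end by button 1 is yellow (35 mm of it). Five brass spring buttons stand 52 mm apart along its middle on an arc of radius 210 mm. Origin: underside, below button 3; z up, y along the row at button 3 towards button 5, x to the outer (convex) side of the curve
- tip1 (a point): top centre of button 1 when up (1 at the yellow end, 5 at the other), 42 mm above the desk; fixed to the bar, does not sink with the button. The brass head stands 12 mm above the bar: 29 mm across, flat top 9 mm across, flanks sloping 33 degrees over the upper 6.5 mm, so that fingertips can slide onto it sideways
- tip2 (a point): top centre of button 2 when up (1 at the yellow end, 5 at the other), 42 mm above the desk; fixed to the bar, does not sink with the button. The brass head stands 12 mm above the bar: 29 mm across, flat top 9 mm across, flanks sloping 33 degrees over the upper 6.5 mm, so that fingertips can slide onto it sideways
- tip3 (a point): top centre of button 3 when up (1 at the yellow end, 5 at the other), 42 mm above the desk; fixed to the bar, does not sink with the button. The brass head stands 12 mm above the bar: 29 mm across, flat top 9 mm across, flanks sloping 33 degrees over the upper 6.5 mm, so that fingertips can slide onto it sideways
- tip4 (a point): top centre of button 4 when up (1 at the yellow end, 5 at the other), 42 mm above the desk; fixed to the bar, does not sink with the button. The brass head stands 12 mm above the bar: 29 mm across, flat top 9 mm across, flanks sloping 33 degrees over the upper 6.5 mm, so that fingertips can slide onto it sideways
- tip5 (a point): top centre of button 5 when up (1 at the yellow end, 5 at the other), 42 mm above the desk; fixed to the bar, does not sink with the button. The brass head stands 12 mm above the bar: 29 mm across, flat top 9 mm across, flanks sloping 33 degrees over the upper 6.5 mm, so that fingertips can slide onto it sideways
- mid12 (a point): point on the arc half-way between buttons 1 and 2, level with the button tops, 42 mm above the desk (12 mm of free air under it down to the bar)
- mid23 (a point): point on the arc half-way between buttons 2 and 3, level with the button tops, 42 mm above the desk (12 mm of free air under it down to the bar)
- mid34 (a point): point on the arc half-way between buttons 3 and 4, level with the button tops, 42 mm above the desk (12 mm of free air under it down to the bar)
- mid45 (a point): point on the arc half-way between buttons 4 and 5, level with the button tops, 42 mm above the desk (12 mm of free air under it down to the bar)
- pin1 (a joint): how far button 1 is pressed down, m: 0 up, 0.0115 fully down; it springs back (0.9 N to start it, 0.3 N more for each mm, 4.4 N fully down). About 4 mm is a good dip for the stroke
- pin2 (a joint): how far button 2 is pressed down, m: 0 up, 0.0115 fully down; it springs back (0.9 N to start it, 0.3 N more for each mm, 4.4 N fully down). About 4 mm is a good dip for the stroke
- pin3 (a joint): how far button 3 is pressed down, m: 0 up, 0.0115 fully down; it springs back (0.9 N to start it, 0.3 N more for each mm, 4.4 N fully down). About 4 mm is a good dip for the stroke
- pin4 (a joint): how far button 4 is pressed down, m: 0 up, 0.0115 fully down; it springs back (0.9 N to start it, 0.3 N more for each mm, 4.4 N fully down). About 4 mm is a good dip for the stroke
- pin5 (a joint): how far button 5 is pressed down, m: 0 up, 0.0115 fully down; it springs back (0.9 N to start it, 0.3 N more for each mm, 4.4 N fully down). About 4 mm is a good dip for the stroke
- nut_tin: open white round tin of nuts, 68 mm across, 30 mm high, loose, on the inner side of the curve; bystander. Origin: centre of its underside
- red_marker: white marker pen with red cap, 18x130x20 mm, lying loose on the outer side of the curve; bystander. Origin: centre of its underside, its y along the pen
- tape_measure: yellow tape measure, 34x70x64 mm, standing loose off the inner side of the curve, near the unpainted end; bystander. Origin: centre of its underside

How it is judged:
By the outcome, as a careful person would: the job done as asked, in the order asked, and still so for the second after the job is handed in, with the robot touching nothing.
It also fails if it takes over 48 s, if anything falls off the work surface, if the arm or the gripper's body presses on something with over 40 N, if the wrist force passes 120 N, or if a joint passes its speed limit or range.

## Working session

There is one attempt and no reset: what is moved stays moved. The work goes in short steps, Python scripts to look and compute and a shell command to move; the robot and the scene stay as the last step left them, time stands still between calls to the robot, and variables do not carry over. Pictures are saved under pics/ and viewed, at most 10 in all, crops included, and the job is handed in when it is done.

```bash
mkdir -p pics
python3 - <<'E'
from rig import ctrl, optics
import cv2,pickle
d={n:optics.capture(n) for n in("top","side")}
pickle.dump(d,open("c0.pkl","wb"))
for n in d: cv2.imwrite(f"pics/{n}0.png",d[n]["img"]); print(n,-d[n]["R"].T@d[n]["t"])
s=ctrl.sense();print({k:s[k] for k in("time_s","eef_pos","ee_rot","force","grip_width")})
E
```

```text
top [371.12425274 106.08440792 895.43194054]
side [353.66388562 774.10733957 548.57484868]
{'time_s': 0.1, 'eef_pos': array([194.50929291, 487.40219442, 230.80816701]), 'ee_rot': array([-2.40880385e-04,  1.88740894e-01,  9.82026757e-01, -5.15237085e-04]), 'force': array([-0.2863992 , -0.23971451, -0.84523837]), 'grip_width': 1.0015713025288184}
```

View pics/top0.png

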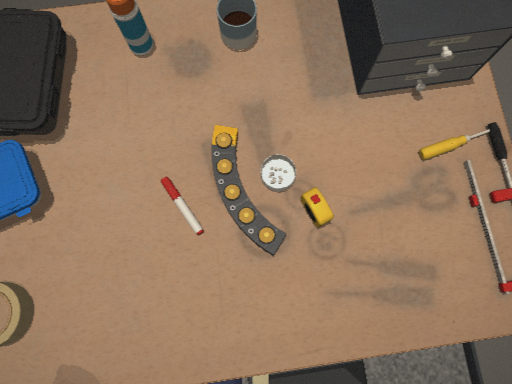

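View pics/side0.png

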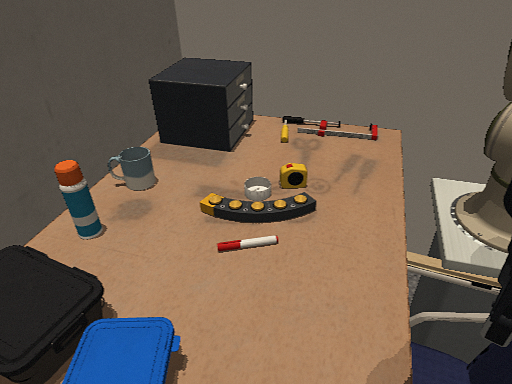

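Top view: buttons at about (223,140), (224,166), (232,192), (246,215), (266,235) with the yellow end at the top, the tin at (278,173), the tape at (317,206) and the marker at (183,206). The side view has the buttons along row 200, yellow end on the left.

```bash
cat > h.py <<'E'
import numpy as np,cv2
def ray(c,px,z):
    C=-c["R"].T@c["t"]; d=c["R"].T@np.linalg.solve(c["K"],[px[0],px[1],1.]); return C+d*(z-C[2])/d[2]
E
python3 - <<'E'
import pickle,cv2,numpy as np
from h import *
d=pickle.load(open("c0.pkl","rb"))
for n,(x0,y0,x1,y1) in (("top",(200,115,295,260)),("side",(190,185,325,228))):
    c=d[n]; im=c["img"][y0:y1,x0:x1]; hsv=cv2.cvtColor(im,cv2.COLOR_BGR2HSV)
    for p in ([(223,140),(224,166),(232,192),(212,128)] if n=="top" else [(222,206),(238,205),(256,206),(206,202)]): print(p,hsv[p[1]-y0,p[0]-x0])
    m=cv2.inRange(hsv,(12,130,110),(28,255,255))
    k,l,s,ce=cv2.connectedComponentsWithStats(m)
    for i in range(1,k):
        if s[i,4]>15: p=ce[i]+[x0,y0]; print(n,s[i,:5]+[x0,y0,0,0,0],p.round(1),ray(c,p,38).round(1))
    cv2.imwrite(f"pics/{n}_crop.png",cv2.resize(im,None,fx=4,fy=4,interpolation=cv2.INTER_CUBIC))
E
```

```text
(223, 140) [ 22 155 222]
(224, 166) [ 22 156 222]
(232, 192) [ 23 154 223]
(212, 128) [ 14  95 170]
top [212 125  26  22 461] [224.  135.4] [669.  130.9  38. ]
top [217 159  15  14 173] [224.1 165.6] [608.9 138.3  38. ]
top [224 185  16  14 177] [231.8 191.4] [557.2 130.5  38. ]
top [239 208  15  15 182] [246. 215.] [509.2 110.2  38. ]
top [259 227  16  16 192] [266.3 234.6] [467.7  78.5  38. ]
(222, 206) [0 0 0]
(238, 205) [ 19 179 206]
(256, 206) [ 20 177 219]
(206, 202) [ 20 214 220]
side [199 193  25  14 180] [211.  199.2] [666.6 141.   38. ]
side [294 195  13   7  73] [300. 198.] [465.8  83.   38. ]
side [229 200  13   8  78] [234.9 203.5] [606.6 142.4  38. ]
side [274 200  12   7  72] [279.6 203.1] [507.2 114.5  38. ]
side [251 201  13   8  77] [257.1 204.9] [555.5 134.5  38. ]
```

View pics/top_crop.png

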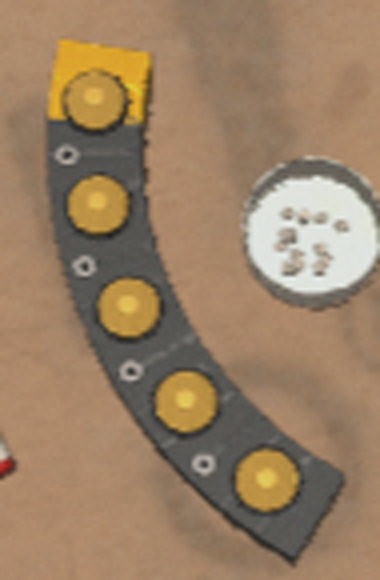

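Run:
```python
import pickle
from h import *
from scipy.optimize import least_squares
d=pickle.load(open("c0.pkl","rb"))
T=[(223.5,139.6),(224.1,165.6),(231.8,191.4),(246,215),(266.3,234.6)]
S=[None,(234.9,203.5),(257.1,204.9),(279.6,203.1),(300,198)]
t=np.array([ray(d["top"],p,37)[:2] for p in T]); s=np.array([ray(d["side"],p,37)[:2] for p in S[1:]])
print(t.round(1),s.round(1))
a=np.arange(-2,3)*52/210
def model(p,a=a):
    x,y=210*(np.cos(a)-1),210*np.sin(a); c,w=np.cos(p[2]),np.sin(p[2])
    return np.c_[p[0]+c*x-w*y,p[1]+w*x+c*y]
for name,w in(("top",0),("both",.6)):
    r=least_squares(lambda p:np.r_[(model(p)-t).ravel(),w*(model(p)[1:]-s).ravel()],[557,131,1.7])
    print(name,r.x,"\n",model(r.x).round(1),"\n",(model(r.x)-t).round(1).tolist())
p=r.x
m=model(p,np.arange(-2,2.01,.25)*52/210)
print((m).round(1).tolist()); print("tool y yaw deg 1..5",np.degrees(p[2]+a).round(1))
```

```text
[[661.  132.8]
 [609.3 138.3]
 [557.4 130.4]
 [509.2 110.2]
 [467.8  78.4]] [[607.  141.3]
 [555.8 133.2]
 [507.5 113.3]
 [466.   81.7]]
top [557.51672194 130.22033595   1.84532073] 
 [[660.4 133. ]
 [608.8 138. ]
 [557.5 130.2]
 [509.7 110.1]
 [468.3  78.9]] 
 [[-0.5, 0.1], [-0.5, -0.3], [0.1, -0.2], [0.5, -0.1], [0.5, 0.5]]
both [557.10780969 130.90205397   1.84246334] 
 [[660.  133.4]
 [608.4 138.5]
 [557.1 130.9]
 [509.2 110.9]
 [467.7  79.8]] 
 [[-0.9, 0.5], [-0.9, 0.2], [-0.3, 0.5], [-0.0, 0.7], [-0.0, 1.5]]
[[660.0, 133.4], [647.3, 135.9], [634.4, 137.6], [621.4, 138.5], [608.4, 138.5], [595.4, 137.8], [582.5, 136.3], [569.7, 134.0], [557.1, 130.9], [544.7, 127.0], [532.6, 122.4], [520.7, 117.0], [509.2, 110.9], [498.2, 104.1], [487.5, 96.7], [477.4, 88.5], [467.7, 79.8]]
tool y yaw deg 1..5 [ 77.2  91.4 105.6 119.8 133.9]
```

```bash
python3 -m handwheel '[[[1,0.47,-0.35,0,0.11],[1,0.47,-0.35,0,0.11],[1,0.47,-0.35,0,0.11],[1,0.47,-0.35,0,0.11],[1,0.47,-0.35,0,0.11],[1,0.47,-0.35,0,0.11],[1,0.47,-0.35,0,0.11],[1,0.47,-0.35,0,0.11],[1,0.47,-0.35,0,0.11],[1,0.47,-0.35,0,0.11]]]' 20; python3 -m handwheel '[[[1,0.46,-0.36,-0.1,0],[1,0.46,-0.36,-0.2,0],[1,0.46,-0.36,-0.3,0],[1,0.46,-0.36,-0.4,0],[1,0.46,-0.36,-0.4,0],[1,0.46,-0.36,-0.4,0],[1,0.46,-0.36,-0.4,0],[1,0.46,-0.36,-0.3,0],[1,0.46,-0.36,-0.2,0],[1,0.46,-0.36,-0.1,0]]]'; python3 -m handwheel '[[[1,0,0,0,0],[1,0,0,0,0],[1,0,0,0,0]]]'
```

```text
time_s: 1.1
eef_pos: [430.4, 311.7, 231.0]
ee_rot: [-0.0, 0.113, 0.994, -0.0]
force: [0.3, 0.4, 0.1]
grip_width: -0.004
grip_force: 0.0
time_s: 2.1
eef_pos: [659.8, 131.7, 89.5]
ee_rot: [-0.001, 0.113, 0.994, -0.0]
force: [-0.1, 0.3, -0.3]
grip_width: -0.0
grip_force: 0.0
time_s: 2.4
eef_pos: [659.1, 133.3, 91.4]
ee_rot: [-0.0, 0.112, 0.994, 0.0]
force: [-0.2, 0.2, 0.2]
grip_width: -0.003
grip_force: 0.0
```

```bash
python3 -m handwheel '[[[1,0,0,-0.15,0],[1,0,0,-0.25,0],[1,0,0,-0.2,0],[1,0,0,-0.15,0],[1,0,0,-0.1,0],[1,0,0,-0.04,0],[1,0,0,0,0],[1,0,0,0,0]]]'
python3 - <<'E'
from rig import optics
import cv2,numpy as np
a=optics.capture("top")["img"][100:250,170:300]; b=optics.capture("side")["img"][150:240,190:330]
a=cv2.resize(a,None,fx=3,fy=3,interpolation=2); b=cv2.resize(b,None,fx=2.6,fy=2.6,interpolation=2)
o=np.zeros((450,390+b.shape[1],3),np.uint8); o[:,:390]=a; o[:b.shape[0],390:]=b
cv2.imwrite("pics/near.png",o)
E
```

```text
time_s: 3.2
eef_pos: [659.9, 132.6, 47.2]
ee_rot: [0.0, 0.113, 0.994, 0.0]
force: [0.7, 0.2, 0.3]
grip_width: -0.001
grip_force: 0.0
```

View pics/near.png

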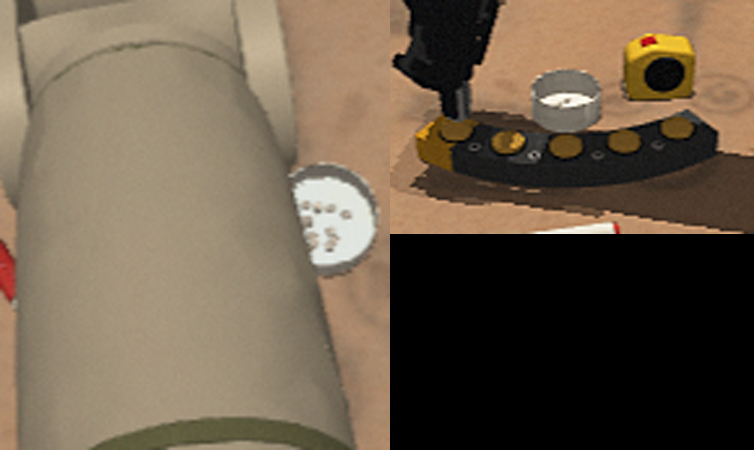

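The tip stands just above button 1, and the neighbouring things are clear. Next I dip it and check the force.

```bash
python3 -m handwheel '[[[1,0,0,-0.06,0],[1,0,0,-0.06,0],[1,0,0,-0.06,0],[1,0,0,0,0],[1,0,0,0,0],[1,0,0,0,0]]]'
python3 - <<'E'
from rig import ctrl
s=ctrl.sense();print(s["eef_pos"],s["force"])
E
```

```text
time_s: 3.9
eef_pos: [659.7, 132.6, 38.0]
ee_rot: [0.0, 0.113, 0.994, 0.0]
force: [0.9, -0.2, 2.3]
grip_width: 0.001
grip_force: 1.0
[659.74741615 132.59920136  38.00957383] [ 0.88320554 -0.23300697  2.34786973]
```

2.3 N fits a 4 mm dip, so I start the stroke.

```bash
python3 -m handwheel '[[[1,-0.1,0.019,0,0.18],[1,-0.1,0.019,0,0.18],[1,-0.1,0.019,0,0.18],[1,-0.1,0.019,0,0.18],[1,-0.1,0.019,0,0.18]]]'; python3 -m handwheel '[[[1,-0.104,0.003,0,0.18],[1,-0.104,0.003,0,0.18],[1,-0.104,0.003,0,0.18],[1,-0.104,0.003,0,0.18],[1,-0.104,0.003,0,0.18],[1,0,0,0,0]]]'
```

```text
time_s: 4.4
eef_pos: [633.8, 137.5, 37.5]
ee_rot: [-0.0, 0.049, 0.999, -0.0]
force: [0.5, 0.4, -0.4]
grip_width: 0.002
grip_force: 0.0
time_s: 5.0
eef_pos: [607.7, 138.1, 37.7]
ee_rot: [-0.001, -0.013, 1.0, -0.0]
force: [-1.7, 0.8, 1.3]
grip_width: 0.002
grip_force: 1.0
```

```bash
python3 -m handwheel '[[[1,-0.104,-0.008,0,0.18],[1,-0.104,-0.008,0,0.18],[1,-0.104,-0.008,0,0.18],[1,-0.104,-0.008,0,0.18],[1,-0.104,-0.008,0,0.18]]]'; python3 -m handwheel '[[[1,-0.101,-0.022,0,0.18],[1,-0.101,-0.022,0,0.18],[1,-0.101,-0.022,0,0.18],[1,-0.101,-0.022,0,0.18],[1,-0.101,-0.022,0,0.18],[1,0,0,0,0]]]'
python3 - <<'E'
import cv2; from rig import optics
b=optics.capture("side")["img"][150:240,190:330]; cv2.imwrite("pics/b3.png",cv2.resize(b,None,fx=5,fy=5,interpolation=2))
E
```

```text
time_s: 5.5
eef_pos: [581.8, 136.1, 37.5]
ee_rot: [-0.001, -0.076, 0.997, 0.0]
force: [-0.1, 0.0, 1.0]
grip_width: 0.0
grip_force: 0.0
time_s: 6.1
eef_pos: [556.5, 130.4, 37.7]
ee_rot: [-0.001, -0.138, 0.99, 0.0]
force: [-2.3, -0.5, 1.7]
grip_width: -0.003
grip_force: 1.0
```

View pics/b3.png

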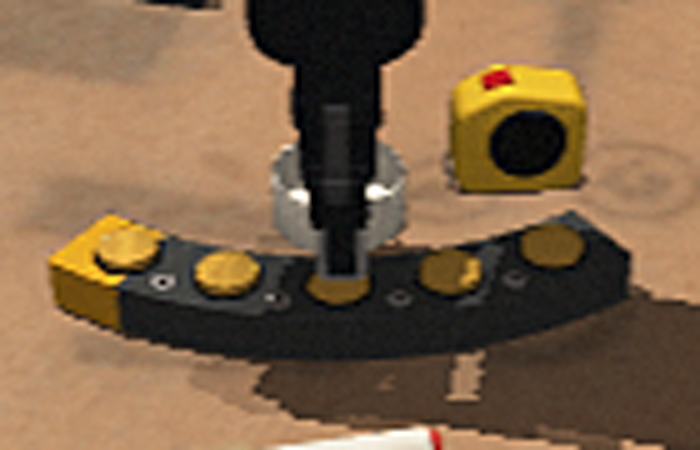

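The tip is centred on button 3 at crop (340,280). Buttons 1 and 2 are back up and the jig hasn't moved.

```bash
python3 -m handwheel '[[[1,-0.098,-0.034,0,0.18],[1,-0.098,-0.034,0,0.18],[1,-0.098,-0.034,0,0.18],[1,-0.098,-0.034,0,0.18],[1,-0.098,-0.034,0,0.18]]]'; python3 -m handwheel '[[[1,-0.094,-0.046,0,0.18],[1,-0.094,-0.046,0,0.18],[1,-0.094,-0.046,0,0.18],[1,-0.094,-0.046,0,0.18],[1,-0.094,-0.046,0,0.18],[1,0,0,0,0]]]'; python3 -m handwheel '[[[1,-0.087,-0.057,0,0.18],[1,-0.087,-0.057,0,0.18],[1,-0.087,-0.057,0,0.18],[1,-0.087,-0.057,0,0.18],[1,-0.087,-0.057,0,0.18]]]'; python3 -m handwheel '[[[1,-0.079,-0.068,0,0.18],[1,-0.079,-0.068,0,0.18],[1,-0.079,-0.068,0,0.18],[1,-0.079,-0.068,0,0.18],[1,-0.079,-0.068,0,0.18],[1,0,0,0,0],[1,0,0,0,0]]]'
```

```text
time_s: 6.65
eef_pos: [532.1, 121.9, 37.5]
ee_rot: [-0.0, -0.201, 0.98, 0.0]
force: [-0.3, 0.1, -0.0]
grip_width: -0.001
grip_force: 0.0
time_s: 7.25
eef_pos: [508.6, 110.2, 37.7]
ee_rot: [-0.001, -0.261, 0.965, 0.0]
force: [-0.5, -0.7, 2.8]
grip_width: -0.0
grip_force: 1.0
time_s: 7.75
eef_pos: [487.0, 96.2, 37.5]
ee_rot: [-0.001, -0.321, 0.947, 0.0]
force: [-0.3, -0.0, -0.8]
grip_width: 0.0
grip_force: 0.0
time_s: 8.45
eef_pos: [467.6, 79.2, 37.7]
ee_rot: [-0.001, -0.379, 0.925, 0.0]
force: [-1.1, -1.1, 3.1]
grip_width: -0.006
grip_force: 1.0
```

Force shows on every button and drops to about zero between them. I'll rise straight up.

```bash
python3 -m handwheel '[[[1,0,0,0.1,0],[1,0,0,0.2,0],[1,0,0,0.4,0],[1,0,0,0.5,0],[1,0,0,0.5,0],[1,0,0,0.5,0],[1,0,0,0.4,0],[1,0,0,0.2,0],[1,0,0,0,0],[1,0,0,0,0]]]'; python3 -m handwheel '[[[1,0,0,0,0],[1,0,0,0,0],[1,0,0,0,0],[1,0,0,0,0],[1,0,0,0,0]]]'
python3 - <<'E'
import cv2; from rig import optics
b=optics.capture("side")["img"][130:260,180:340]; cv2.imwrite("pics/end.png",cv2.resize(b,None,fx=4,fy=4,interpolation=2))
E
```

```text
time_s: 9.45
eef_pos: [467.5, 79.4, 177.1]
ee_rot: [-0.0, -0.38, 0.925, 0.0]
force: [-0.2, 0.8, -0.2]
grip_width: 0.002
grip_force: 0.0
time_s: 9.95
eef_pos: [467.9, 79.3, 177.7]
ee_rot: [-0.0, -0.38, 0.925, 0.0]
force: [-1.0, -0.0, 0.3]
grip_width: -0.0
grip_force: 0.0
```

View pics/end.png

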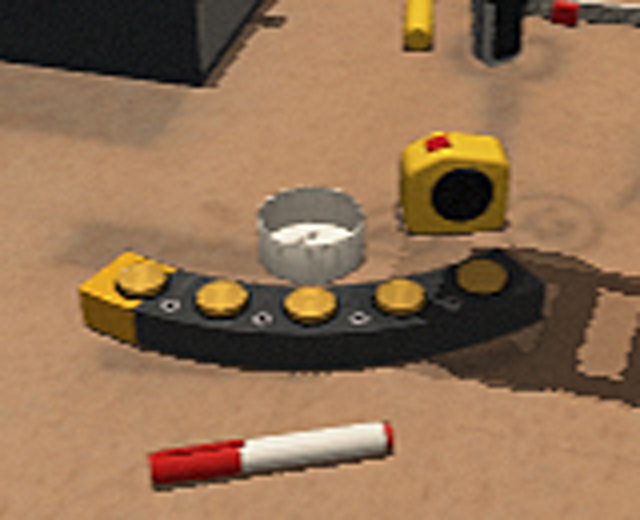

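All five buttons are up (crop row ~290), the jig, tin, tape and marker are where they were, and the gripper is well clear.

```bash
python3 -c "
from rig import ctrl; print(ctrl.finish_job())"
```

```text
the job is handed in; nothing more can be done
None
```

I dipped all five buttons in order from the yellow end in one low stroke, about 4 mm each at roughly 1–3 N. All five sprang back up, nothing looked moved in the final side view, and I handed the job in at about 10 s with the gripper 135 mm above the jig.

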